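Unlock the specimen jar carrier and hold it level

ROBOT

A 7-joint arm with a two-finger parallel gripper is mounted at the origin on the work surface. World frame = base frame: x ahead of the robot, y to its left, z up, the work surface at z = 0. Lengths are in m, angles in rad, forces in N, time in s.
With the tool pointing down it reaches from about 0.35 to 0.9 m from the base axis. Payload 8.1 kg.
Tool frame: the origin (TCP) lies midway between the tips of the shut fingers; the grasp point (between the pads) lies 19 mm behind it; z points along the fingers, y is the line along which they close (so a half turn about z gives the same grasp; the last joint's range is limited). The gripper opens to 92 mm and grips with 3 to 60 N. Pads are 19 mm wide; open, the fingers measure 130 mm over their backs; the gripper's body (75 mm by 190 mm) begins 47 mm behind the grasp point.
Start: joints at [1.091, 0.434, 0.025, 1.573, -0.012, 1.134, -0.075], TCP at [0.23, -0.581, 0.227] pointing down, gripper open.
Joint ranges: [-2.62, 2.62], [-0.44, 2.09], [-1.27, 1.32], [0.08, 2.57], [-1.32, 4.46], [0.12, 2], [-2.74, 2.74]. Speed limits (rad/s): [2.22, 2.22, 3.01, 3.01, 3.14, 3.14, 3.14].

INTERFACE

Orientations are given as a rotation vector (axis times angle).
In Python, from cell import arm gives the robot as it stands.
- The arm moves only by the tool move_arm, never from a script. Its argument "motion" is a list of rows, each an object of numbers: "tx", "ty", "tz": the shift along the tool's x, y, z normalised to -1 to 1, where 1 is 1000 mm; "twist": the turn about the tool's z normalised to -1 to 1, where 1 is pi/2 rad. In form: [{"tx": .., "ty": .., "tz": .., "twist": ..}, ...]. A call has 1 to 12 rows; each row shifts and turns the commanded pose from where the row before left it, along the tool's axes as they then stand; what a row does not reach is not made up. A row lasts 1/10 s, in which the tool goes at most 50 mm and 8.59 degrees, less where a joint would pass 70% of its speed; a pose out of reach is approached as far as the arm can. A call with a number of a shift or a turn outside -1 to 1 is refused whole. A call with a gripper value outside its range is refused whole. "gripper" is the gripper's target within -1 to 1 (shut at 1, half-way at 0, fully open at -1), set as the call begins (left out, the last holds). The fingers move at their own pace and stop on an object; "squeeze" is the grip in N (left out, the last holds). Time passes only in rows, so rows that do not move let the fingers close. It gives the time, the measured TCP pose, the force, the opening and the grip force at its end, in the units of the state.
- arm.observe(): the state, without advancing time (a new reading comes with each control period).
- arm.get_image(name): name is "scene" or "top"; returns the picture (400x640x3 uint8, red, green, blue); there is no depth.
- arm.calibration(name): a dict with "K" (3x3 intrinsics, pixels), "T" (4x4, takes a point from camera to world coordinates). Camera axes: x right, y down, z forward; pixel columns grow to the right and rows downward; lengths in m; the calibration is good to about 2 mm. A picture is of the moment at which its call begins. calibration takes no time and is no camera call.
- arm.sign_off(): hands the job in; it is judged then, once.
Trained networks look in the newest picture that a camera, given by its name, has taken for a name from the list of things; names that differ only in an ending like _2 or _b are one class to them, and where a whole thing is asked for, a point or a joint stands for the part that bears it (a point fixed in the world has none). Each returns a list of dicts, best first, with "conf" (0 to 1); they miss things now and then, are a little off and sometimes report something else, mostly with a low value. They report only what shows in the picture. A call takes as long as a camera call.
- arm.look_for(camera, query): "point" ([column, row] as shares, 0 to 1, of the picture: columns of its width, rows of its height, amid what is visible of it).
- arm.regions_of(camera, query): "region" (400x640 bool, what is visible of it) and "point" ([column, row] as shares, 0 to 1, of the picture: columns of its width, rows of its height, amid what is visible of it).
- arm.place_of(camera, query): "point" ([column, row] as shares, 0 to 1, of the picture: columns of its width, rows of its height: a listed point, or the origin of a listed thing).
The state is a dict: "clock": time; "joints": joint angles; "dq": joint speeds; "joint_efforts": joint torques, N m; "position": TCP position; "ee_rot": TCP orientation; "force": force on the tool from outside, world axes, zero at the start; "ft_torque": the same for the moment, N m; "width": opening from 0.0 (shut) to 1.0 (fully open); "gripper_force": force on a finger pad.
Only numpy, scipy, OpenCV 4.12 (cv2) and the standard library are available. Lean on these libraries where they do the work, as an engineer would, in place of code of your own. Each camera call takes 0.05 s, during which the arm holds its last target. There are 200 camera calls.

TASK

Release the jar carrier from its dock: draw the locking pin all the way out of its bore, lay it in the open groove beside the bore (shank down in the groove, head just outside it) and let go of it. Then take the carrier by its grip bar, lift it straight up about 10 cm above the dock with both jars standing in it, and finish while still holding it there, level and steady. Do not disturb the other things on the bench.

Things in the scene. Friction and masses are not known exactly. Their poses are not given: they have to be found in the camera images.
- dock: Aluminium dock fixed level on the bench, turned by up to about 0.45 rad. Origin: on the bench surface, under the centre of the seated carrier; z up. Base plate x -50 to +100, y -121 to +104 mm, 12 mm thick; a 10 mm high fence locates the carrier with about 2 mm play. At its -y end stand a cheek plate with the pin's bore and, beside it at +x, a block with an open groove.
- bore_mouth (a point): Centre of the bore on the cheek's outer (-y) face, at dock x 0, y -114, z 50 mm; axes as the dock's. Cheek: x -25 to +25, y -114 to -98, up to z 70. Bore: 13 mm square, along y, floor at z 45. The pin comes out along the dock's -y.
- groove (a point): On the axis a parked shank takes, at the groove's outer (-y) end: dock x 70, y -120, z 50 mm; axes as the dock's. The groove runs 50 mm from here along +y: open at the top, floor 5 mm below this point, 14 mm wide, sloping lips from 4 mm above the point. Its block spans x 48 to 92, up to z 63. Park the head with its centre 16 to 19 mm outside (-y of) this point.
- pin: Loose locking pin, 50 g, slides easily. Black block head 16 (x) x 26 (y) x 30 (z) mm, origin at its centre; square steel shank 10 x 10 mm, 44 mm long, along +y from the head. At the start it lies level in the bore at z 50 mm, axes parallel to the dock's, head centre 19 to 23 mm outside the cheek, shank through cheek and carrier's ear, locking the carrier.
- pin_tip (a point): Centre of the free end of the pin's shank, 57 mm along +y from the head's centre. It starts 34 to 38 mm inside the cheek's outer face, so the pin must be drawn about 40 mm to be free.
- carrier: Loose steel tray 76 (x) x 160 (y) mm, walls 28 mm high, floor 4 mm, with a mast in its middle carrying a grip bar; 0.32 kg, up to 0.7 kg with jars. Origin: centre of the underside, z up; starts in the dock 12 mm above the bench, axes parallel to the dock's. An ear on its -y end (y -94 to -80, up to z 55) has a 16 mm square hole for the pin. Lifts freely once the pin is out.
- carrier_grip (a point): Centre of the grip bar: bar 14 mm thick (x), 90 mm long (y), 22 mm tall (z), its centre 117 mm above the tray's underside, above the tray's middle. Axes as the carrier's. Free space of about 40 mm between bar and jars.
- jar_large: Closed glass jar with white cap, 58 mm diameter, 68 mm high, 0.13 to 0.25 kg; origin at the centre of its underside. Stands loose in one end of the carrier, about 42 mm from its middle along y; which end varies.
- jar_small: Closed glass jar with white cap, 46 mm diameter, 55 mm high, 0.06 to 0.13 kg; origin at the centre of its underside. Stands loose in the other end of the carrier.
- specimen_jar: Bystander: green glass jar with lid, 76 mm diameter, 85 mm high, far left of the dock; origin at the centre of its underside.
- petri_dish: Bystander: closed glass dish, 90 mm diameter, 15 mm high, left of the dock and nearer the robot; origin at the centre of its underside.
- slide_box: Bystander: flat plastic box 90 x 170 x 32 mm, right of the dock; origin at the centre of its underside.

How it is judged:
By the outcome, as a careful person would: the job done as asked, in the order asked, and still so for the second after the job is handed in, while the arm keeps its last pose, push and grip.
It also fails if it takes over 48 s, if anything falls off the work surface, if the arm or the gripper's body presses on something with over 40 N, if the wrist force passes 120 N, or if a joint passes its speed limit or range.

## Working session

There is one attempt and no reset: what is moved stays moved. The work goes in short steps, Python scripts to look and compute and a tool call to move; the robot and the scene stay as the last step left them, time stands still between calls to the robot, and variables do not carry over. Pictures are saved under pics/ and viewed, at most 10 in all, crops included, and the job is handed in when it is done.

Besides the shell and the picture viewer there is one more tool, called after "Call:" by a JSON object that holds its "name" and its "arguments". move_arm: Moves the arm, as the interface text tells. Scaled input: -1 to 1 covers 1000 mm each way for a shift and pi/2 rad each way for a turn. Its arguments: {"type":"object","properties":{"motion":{"type":"array","items":{"type":"object","properties":{"tx":{"type":"number"},"ty":{"type":"number"},"tz":{"type":"number"},"twist":{"type":"number"}}}},"gripper":{"type":"number"},"squeeze":{"type":"number"}},"required":["motion"]}

```bash
mkdir -p pics; cat > h.py <<'E'
import numpy as np, cv2
from cell import arm
from scipy.spatial.transform import Rotation as R
def ray(cam,p):
    c=arm.calibration(cam);K=np.array(c["K"]);T=np.array(c["T"])
    d=T[:3,:3]@np.linalg.inv(K)@np.array([p[0]*640,p[1]*400,1]);return T[:3,3],d/np.linalg.norm(d)
def tri(p1,p2):
    o1,d1=ray("scene",p1);o2,d2=ray("top",p2)
    s=np.linalg.lstsq(np.stack([d1,-d2],1),o2-o1,rcond=None)[0]
    a=o1+s[0]*d1;b=o2+s[1]*d2;return (a+b)/2,np.linalg.norm(a-b)
def proj(cam,X):
    c=arm.calibration(cam);K=np.array(c["K"]);T=np.linalg.inv(np.array(c["T"]))
    q=K@(T[:3,:3]@np.asarray(X)+T[:3,3]);return q[:2]/q[2]
E
python3 - <<'E'
from h import *
for c in("scene","top"):
    cv2.imwrite(f"pics/{c}0.png",arm.get_image(c)[...,::-1])
    print(c,np.round(arm.calibration(c)["T"],3).tolist(),np.round(arm.calibration(c)["K"],0).tolist())
for n in["dock","bore_mouth","groove","pin","pin_tip","carrier","carrier_grip","jar_large","jar_small"]:
    r={c:arm.place_of(c,n) for c in("scene","top")}
    for c in r: print(n,c,[(np.round(np.array(q["point"])*[640,400],1).tolist(),round(q["conf"],2)) for q in r[c][:2]])
    if r["scene"] and r["top"]:
        X,e=tri(r["scene"][0]["point"],r["top"][0]["point"]);print("  ",X.round(4),round(e,4))
s=arm.observe();print(s)
print(R.from_rotvec(s["ee_rot"]).as_matrix().round(3))
E
```

```text
scene [[0.774, 0.37, -0.513, 1.101], [0.632, -0.474, 0.612, -0.69], [-0.017, -0.799, -0.601, 0.75], [0.0, 0.0, 0.0, 1.0]] [[391.0, 0.0, 317.0], [0.0, 391.0, 204.0], [0.0, 0.0, 1.0]]
top [[0.024, -0.99, 0.137, 0.317], [-1.0, -0.025, -0.011, -0.004], [0.014, -0.137, -0.99, 1.653], [0.0, 0.0, 0.0, 1.0]] [[493.0, 0.0, 320.0], [0.0, 493.0, 198.0], [0.0, 0.0, 1.0]]
dock scene [([302.2, 230.3], 0.93), ([304.4, 227.8], 0.35)]
dock top [([330.4, 209.7], 0.92), ([207.2, 235.1], 0.59)]
   [ 0.5083 -0.0565  0.004 ] 0.0059
bore_mouth scene [([282.8, 244.9], 0.75)]
bore_mouth top [([363.8, 200.8], 0.85), ([319.7, 210.2], 0.36)]
   [ 0.5362 -0.1649  0.0414] 0.0059
groove scene [([301.2, 251.9], 0.59)]
groove top [([361.7, 182.3], 0.58)]
   [ 0.5964 -0.1578  0.0463] 0.0037
pin scene [([280.3, 246.0], 0.47)]
pin top [([366.8, 198.0], 0.5)]
   [ 0.5426 -0.1761  0.0498] 0.0001
pin_tip scene [([287.9, 237.2], 0.42)]
pin_tip top [([350.9, 206.2], 0.59), ([318.7, 209.8], 0.32)]
   [ 0.5178 -0.1244  0.0302] 0.0036
carrier scene [([297.9, 226.1], 0.69)]
carrier top [([330.6, 210.3], 0.73), ([371.2, 200.4], 
[... 509 characters left out ...]
128 ,  1.57316205, -0.01162165,
        1.13401073, -0.07507907]), 'dq': array([-0.00133101, -0.00263624, -0.00199384,  0.00056545, -0.00126153,
       -0.00263309, -0.0005834 ]), 'joint_efforts': array([-3.25152632e-04, -6.67670345e+01,  9.83642712e-01, -3.14806008e+01,
       -6.06466248e-02,  3.28327739e-02,  1.64572373e-05]), 'position': array([ 0.22996094, -0.58118831,  0.22675004]), 'ee_rot': array([3.08597277e+00, 5.88259612e-01, 2.55372533e-05]), 'force': array([-0.4522822 ,  0.11621101, -0.41680915]), 'ft_torque': array([ 0.04604632, -0.02060646,  0.01403826]), 'gripper_force': 0.0, 'width': 0.9987405875901229}
[[ 0.93   0.368  0.   ]
 [ 0.368 -0.93  -0.   ]
 [ 0.     0.    -1.   ]]
```

```bash
python3 - <<'E'
import cv2
a=cv2.imread("pics/scene0.png")[140:300,200:400];cv2.imwrite("pics/scene0c.png",cv2.resize(a,None,fx=4,fy=3.75,interpolation=cv2.INTER_CUBIC))
a=cv2.imread("pics/top0.png")[150:250,270:410];cv2.imwrite("pics/top0c.png",cv2.resize(a,None,fx=5,fy=5,interpolation=cv2.INTER_CUBIC))
E
```

```text
(no output)
```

View pics/scene0c.png

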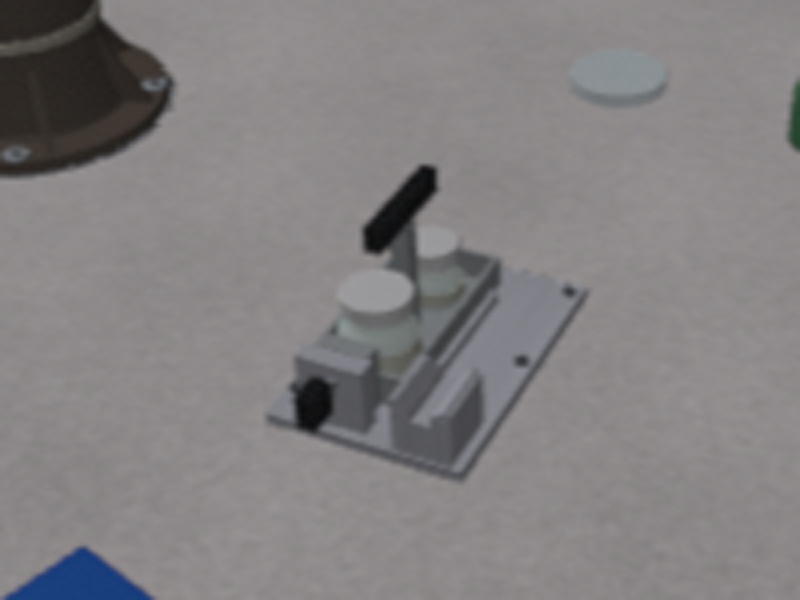

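View pics/top0c.png

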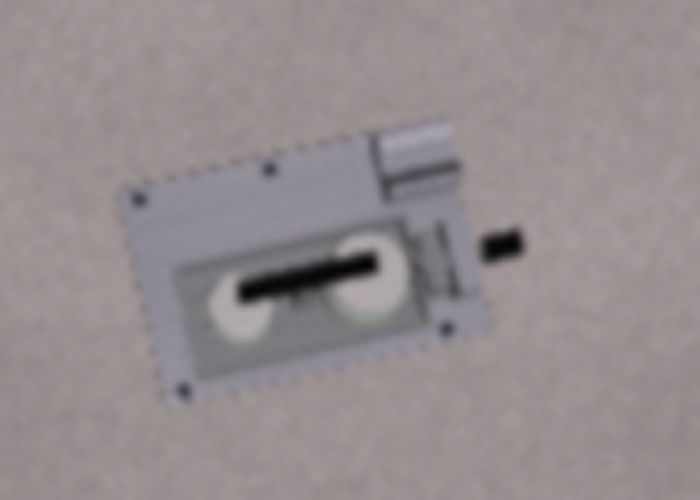

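The scene shows the large jar at the cheek end and the pin head on the right in the top view. Plate corners in the top crop are at (122,190), (165,402) and (490,328), and in the scene crop at (268,418), (462,478) and (587,290). I'll fit the dock pose and check the pin and bar against it.

```bash
cat >> h.py <<'E'
def regc(cam,n):
    r=arm.regions_of(cam,n)
    if not r: return None
    m=r[0]["region"];ys,xs=np.nonzero(m);return np.array([xs.mean(),ys.mean()]),int(m.sum()),r[0]["conf"],m
E
python3 - <<'E'
from h import *
from scipy.optimize import least_squares
tp=lambda u,v:np.array([270+u/5,150+v/5])
sc=lambda u,v:np.array([200+u/4,140+v/3.75])
C=[("top",(.1,.104,.012),tp(122,190)),("top",(-.05,.104,.012),tp(165,402)),("top",(-.05,-.121,.012),tp(492,328)),
("scene",(-.05,-.121,.012),sc(268,418)),("scene",(.1,-.121,.012),sc(462,476)),("scene",(.1,.104,.012),sc(587,290)),
("top",(0,0,.140),tp(308,277)),("scene",(0,0,.129),sc(400,208)),("scene",(-.025,-.114,.07),sc(297,353)),("scene",(.025,-.114,.07),sc(363,371)),("scene",(.092,-.12,.012),sc(452,461))]
W=lambda p,P:np.array([p[0]+np.cos(p[2])*P[0]-np.sin(p[2])*P[1],p[1]+np.sin(p[2])*P[0]+np.cos(p[2])*P[1],P[2]+(p[3] if len(p)>3 else 0)])
f=lambda p:np.concatenate([proj(c,W(p,P))-q for c,P,q in C])
for p0 in([.51,-.055,.21],[.51,-.055,.21,0]):
    r=least_squares(f,p0,loss="soft_l1");print(r.x.round(4));
    for (c,P,q),e in zip(C,f(r.x).reshape(-1,2)):print(c,P,e.round(1))
p=r.x
for nm,u,v in(("pin",(503,245),(314,403)),):
    print(nm,"top face ray/scene", tri(sc(*v)/[640,400],tp(*u)/[640,400]))
for n in("pin","carrier_grip"):
    for c in("scene","top"):
        g=regc(c,n)
        if g: print(n,c,g[0].round(1),g[1],g[2])
for k,P in(("pin",(0,-.135,.05)),("pintop",(0,-.135,.065)),("grip",(0,0,.129)),("griptop",(0,0,.14))):
    X=W(least_squares(f,[.51,-.055,.21],loss="soft_l1").x,P);print(k,X.round(4),proj("scene",X).round(1),proj("top",X).round(1))
E
```

```text
[ 0.5088 -0.0553  0.2652]
top (0.1, 0.104, 0.012) [-2.  -0.7]
top (-0.05, 0.104, 0.012) [-0.2  0.1]
top (-0.05, -0.121, 0.012) [-0.3 -1.1]
scene (-0.05, -0.121, 0.012) [-1.4 -1.3]
scene (0.1, -0.121, 0.012) [ 0.3 -1.1]
scene (0.1, 0.104, 0.012) [-0.4 -1.4]
top (0, 0, 0.14) [-0.7 -1.5]
scene (0, 0, 0.129) [-0.3  0. ]
scene (-0.025, -0.114, 0.07) [-1.2  0.8]
scene (0.025, -0.114, 0.07) [-0.7  1. ]
scene (0.092, -0.12, 0.012) [0.2 1.8]
[ 0.5085 -0.055   0.2648 -0.001 ]
top (0.1, 0.104, 0.012) [-2.1 -0.6]
top (-0.05, 0.104, 0.012) [-0.3  0.2]
top (-0.05, -0.121, 0.012) [-0.4 -1. ]
scene (-0.05, -0.121, 0.012) [-1.4 -1.2]
scene (0.1, -0.121, 0.012) [ 0.3 -0.9]
scene (0.1, 0.104, 0.012) [-0.4 -1.2]
top (0, 0, 0.14) [-0.8 -1.4]
scene (0, 0, 0.129) [-0.3  0.2]
scene (-0.025, -0.114, 0.07) [-1.1  1. ]
scene (0.025, -0.114, 0.07) [-0.7  1.2]
scene (0.092, -0.12, 0.012) [0.1 1.9]
pin top face ray/scene (array([ 0.54157967, -0.18621515,  0.05088077]), np.float64(0.0061930906944103635))
pin scene [277.8 246.8] 131 0.69
pin top [330.  196.7] 1735 0.65
carrier_grip scene [303.2 214.1] 689 0.86
carrier_grip top [330.2 208.5] 990 0.66
pin [ 0.5442 -0.1856  0.05  ] [278.2 248.2] [369.7 197.6]
pintop [ 0.5442 -0.1856  0.065 ] [277.8 243.9] [370.2 197. ]
grip [ 0.5088 -0.0553  0.129 ] [299.7 195.5] [330.8 204.3]
griptop [ 0.5088 -0.0553  0.14  ] [299.5 192.2] [330.9 203.9]
```

```bash
cat > fit.py <<'E'
from h import *
from scipy.optimize import minimize
from scipy.ndimage import map_coordinates
W=lambda p,P:np.array([p[0]+np.cos(p[2])*P[0]-np.sin(p[2])*P[1],p[1]+np.sin(p[2])*P[0]+np.cos(p[2])*P[1],P[2]])
im={c:cv2.GaussianBlur(cv2.imread(f"pics/{c}0.png"),(0,0),.8).astype(float) for c in("scene","top")}
G={}
for c,i in im.items():
    gx=cv2.Sobel(i,-1,1,0)/8;gy=cv2.Sobel(i,-1,0,1)/8;G[c]=(gx.sum(2),gy.sum(2))
def box(x0,x1,y0,y1,z):return [((x0,y0,z),(x1,y0,z)),((x1,y0,z),(x1,y1,z)),((x1,y1,z),(x0,y1,z)),((x0,y1,z),(x0,y0,z))]
pl=box(-.05,.1,-.121,.104,.012);bar=box(-.007,.007,-.045,.045,.14)
def E(c,edges):
    def f(p):
        s=0
        for a,b in edges:
            P=np.array([proj(c,W(p,np.array(a)*(1-t)+np.array(b)*t)) for t in np.linspace(.04,.96,25)])
            d=P[-1]-P[0];n=np.array([-d[1],d[0]])/np.linalg.norm(d)
            g=[map_coordinates(q,[P[:,1],P[:,0]],order=1) for q in G[c]]
            s+=min(np.abs(g[0]*n[0]+g[1]*n[1]).mean(),40)*np.linalg.norm(d)
        return -s/100
    return f
def opt(fs,p0=(.509,-.055,.25)):
    best=None
    for dy in(-.04,-.02,0,.02):
      for a in(-.003,0,.003):
        r=minimize(lambda q:sum(f(np.array(p0)+q*[.003,.003,.02]) for f in fs),[a/.003,-a/.003,dy/.02],method="Nelder-Mead",options=dict(maxiter=150))
        if best is None or r.fun<best.fun:best=r
    return (np.array(p0)+best.x*[.003,.003,.02]).round(4),round(best.fun,2)
A=E("top",pl);B=E("scene",pl[:2]);C=E("top",bar)
if __name__=="__main__":
    print("top plate",opt([A]));print("scene plate",opt([B]));print("both",opt([A,B]));print("top bar",opt([C]))
    for c,w in(("top",(270,410,150,250)),("scene",(200,400,140,300))):
        m=np.zeros((400,640),np.uint8);x0,x1,y0,y1=w
        m[y0:y1,x0:x1]=(im[c][y0:y1,x0:x1].mean(2)<65)
        n,l,s,ce=cv2.connectedComponentsWithStats(m)
        for i in range(1,n):
            if s[i,4]>15:
                ys,xs=np.nonzero(l==i);print(c,ce[i].round(1),s[i].tolist(),cv2.minAreaRect(np.stack([xs,ys],1).astype(np.float32)))
E
python3 fit.py
```

```text
Traceback (most recent call last):
  File "fit.py", line 30, in <module>
    print("top plate",opt([A]));print("scene plate",opt([B]));print("both",opt([A,B]));print("top bar",opt([C]))
                      ~~~^^^^^
  File "fit.py", line 25, in opt
    r=minimize(lambda q:sum(f(np.array(p0)+q*[.003,.003,.02]) for f in fs),[a/.003,-a/.003,dy/.02],method="Nelder-Mead",options=dict(maxiter=150))
  File "fit.py", line 25, in <lambda>
    r=minimize(lambda q:sum(f(np.array(p0)+q*[.003,.003,.02]) for f in fs),[a/.003,-a/.003,dy/.02],method="Nelder-Mead",options=dict(maxiter=150))
                        ~~~^^^^^^^^^^^^^^^^^^^^^^^^^^^^^^^^^^^^^^^^^^^^^^^
  File "fit.py", line 25, in <genexpr>
    r=minimize(lambda q:sum(f(np.array(p0)+q*[.003,.003,.02]) for f in fs),[a/.003,-a/.003,dy/.02],method="Nelder-Mead",options=dict(maxiter=150))
                            ~^^^^^^^^^^^^^^^^^^^^^^^^^^^^^^^^
  File "fit.py", line 15, in f
    P=np.array([proj(c,W(p,np.array(a)*(1-t)+np.array(b)*t)) for t in np.linspace(.04,.96,25)])
                ~~~~^^^^^^^^^^^^^^^^^^^^^^^^^^^^^^^^^^^^^^^^
  File "h.py", line 12, in proj
    c=arm.calibration(cam);K=np.array(c["K"]);T=np.linalg.inv(np.array(c["T"]))
ValueError: time passes only in moves, steps and waits
```

```bash
python3 - <<'E'
s=open("h.py").read()
s=s.replace("arm.calibration(cam)","cal(cam)").replace("def ray","import functools\n@functools.lru_cache(None)\ndef cal(n): return arm.calibration(n)\ndef ray",1)
open("h.py","w").write(s)
E
time python3 fit.py
```

```text
top plate (array([ 0.5152, -0.0584,  0.2067]), np.float64(-25.59))
scene plate (array([ 0.5171, -0.0637,  0.2328]), np.float64(-41.52))
both (array([ 0.5154, -0.0586,  0.2325]), np.float64(-66.11))
top bar (array([ 0.4984, -0.0545,  0.1575]), np.float64(-24.71))
top [369.8 198.8] [367, 197, 7, 5, 29] ((370.0, 199.0), (4.0, 6.0), 90.0)
top [330.8 205.1] [318, 201, 27, 9, 111] ((331.07061767578125, 205.31764221191406), (4.772469997406006, 26.682449340820312), 77.47119140625)
scene [217.1 162.6] [200, 140, 42, 46, 1398] ((220.5, 162.5), (45.0, 41.0), 90.0)
scene [299.5 196. ] [291, 185, 18, 22, 180] ((300.2470703125, 195.71176147460938), (8.026427268981934, 26.357053756713867), 40.601295471191406)
scene [278.2 247.1] [274, 240, 10, 15, 117] ((278.5, 247.0), (14.0, 9.0), 90.0)
real	0m39.907s
user	0m40.433s
sys	0m0.192s
```

Call:
{"name": "move_arm", "arguments": {"motion": [{"twist": -0.095}, {"twist": -0.095}, {"twist": -0.095}, {"twist": -0.095}, {"twist": -0.095}, {"twist": -0.095}, {"twist": -0.095}, {"twist": -0.095}, {"twist": -0.095}]}}

```text
invalid input
```

```bash
python3 - <<'E'
from h import *
def at(c,u,z):
    o,d=ray(c,np.array(u)/[640,400]);return o+d*(z-o[2])/d[2]
for h in(0,.5):
    b=at("top",np.array([330.9,205.2])+h,.138);k=at("top",np.array([369.8,198.8])+h,.063)
    bs=at("scene",np.array([299.6,196.])+h,.130);ks=at("scene",np.array([278.2,247.1])+h,.051)
    for n,B,Kk in(("top",b,k),("scene",bs,ks)):
        d=B-Kk;print(h,n,B.round(4),Kk.round(4),"dist",np.hypot(*d[:2]).round(4),"yaw",np.arctan2(-d[0],d[1]).round(4))
    print("tri",tri((np.array([299.6,196.])+h)/[640,400],(np.array([330.9,205.2])+h)/[640,400]),tri((np.array([278.2,247.1])+h)/[640,400],(np.array([369.8,198.8])+h)/[640,400]))
s=arm.observe();print(s["clock"],s["position"],s["ee_rot"])
E
```

```text
0 top [ 0.5049 -0.0555  0.138 ] [ 0.5384 -0.1845  0.063 ] dist 0.1333 yaw 0.2544
0 scene [ 0.5111 -0.0584  0.13  ] [ 0.5421 -0.1835  0.051 ] dist 0.1289 yaw 0.2436
tri (array([ 0.50696725, -0.05529667,  0.12630004]), np.float64(0.0017864577368384013)) (array([ 0.5411393 , -0.18468248,  0.05104388]), np.float64(0.003167165259638843))
0.5 top [ 0.5034 -0.0571  0.138 ] [ 0.5368 -0.1862  0.063 ] dist 0.1333 yaw 0.2536
0.5 scene [ 0.5137 -0.0593  0.13  ] [ 0.5445 -0.184   0.051 ] dist 0.1285 yaw 0.2422
tri (array([ 0.50684802, -0.05575095,  0.12455856]), np.float64(0.005173014418490613)) (array([ 0.54092471, -0.18526273,  0.04928542]), np.float64(0.006621936553447527))
1.2 [ 0.22993    -0.58117002  0.22674202] [ 3.08599330e+00  5.88258367e-01 -4.75845603e-05]
```

Call:
{"name": "move_arm", "arguments": {"motion": [{"tx": 0, "ty": 0, "tz": 0, "twist": -0.09}, {"tx": 0, "ty": 0, "tz": 0, "twist": -0.09}], "gripper": -1}}

```text
clock: 1.4
position: [0.2301, -0.5811, 0.2267]
ee_rot: [2.969, 1.026, -0.0]
force: [-0.8, 0.3, 0.3]
width: 0.998
gripper_force: 0.0
```

Call:
{"name": "move_arm", "arguments": {"motion": [{"tx": 0, "ty": 0, "tz": 0, "twist": -0.0916}, {"tx": 0, "ty": 0, "tz": 0, "twist": -0.0916}, {"tx": 0, "ty": 0, "tz": 0, "twist": -0.0916}, {"tx": 0, "ty": 0, "tz": 0, "twist": -0.0916}, {"tx": 0, "ty": 0, "tz": 0, "twist": -0.0916}, {"tx": 0, "ty": 0, "tz": 0, "twist": -0.0916}, {"tx": 0, "ty": 0, "tz": 0, "twist": -0.0916}, {"tx": 0, "ty": 0, "tz": 0, "twist": -0.0916}, {"tx": 0, "ty": 0, "tz": 0, "twist": 0}]}}

```text
clock: 2.3
position: [0.2297, -0.5813, 0.2267]
ee_rot: [1.937, 2.473, 0.0]
force: [0.5, 0.1, -0.6]
width: 0.998
gripper_force: 0.0
```

Call:
{"name": "move_arm", "arguments": {"motion": [{"tx": 0.026, "ty": 0.033, "tz": 0, "twist": 0}, {"tx": 0.026, "ty": 0.033, "tz": 0, "twist": 0}, {"tx": 0.026, "ty": 0.033, "tz": 0, "twist": 0}, {"tx": 0.026, "ty": 0.033, "tz": 0, "twist": 0}, {"tx": 0.026, "ty": 0.033, "tz": 0, "twist": 0}, {"tx": 0.026, "ty": 0.033, "tz": 0, "twist": 0}, {"tx": 0.026, "ty": 0.033, "tz": 0, "twist": 0}, {"tx": 0.026, "ty": 0.033, "tz": 0, "twist": 0}, {"tx": 0.026, "ty": 0.033, "tz": 0, "twist": 0}, {"tx": 0.026, "ty": 0.033, "tz": 0, "twist": 0}, {"tx": 0.025, "ty": 0.033, "tz": 0, "twist": 0}, {"tx": 0.02, "ty": 0.033, "tz": 0, "twist": 0}]}}

```text
clock: 3.5
position: [0.5431, -0.1889, 0.227]
ee_rot: [1.945, 2.467, 0.0]
force: [0.7, -0.9, -0.1]
width: 1.0
gripper_force: 0.0
```

```bash
cat >> h.py <<'E'
def st():
    s=arm.observe();r=R.from_rotvec(s["ee_rot"]).as_matrix();p=np.array(s["position"])
    print("t",round(s["clock"],2),"pos",p.round(4),"toolx ang",np.arctan2(r[1,0],r[0,0]).round(4),"down",r[2,2].round(4),"F",np.round(s["force"],1),"M",np.round(s["ft_torque"],2),"w",round(s["width"]*92,1),"gf",round(s["gripper_force"],1));return p,r
def togo(X):
    p,r=st();print("tool shift mm",((r.T@(np.array(X)-p))*1000).round(1))
E
python3 -c "
from h import *
togo([.5405,-.184,.031])"
```

```text
t 3.5 pos [ 0.5431 -0.1889  0.227 ] toolx ang 1.8063 down -1.0 F [ 0.7 -0.9 -0.1] M [-0.03 -0.13  0.02] w 92.0 gf 0.0
tool shift mm [  5.3  -1.4 196. ]
```

Call:
{"name": "move_arm", "arguments": {"motion": [{"tx": 0.002, "ty": -0.001, "tz": 0.03, "twist": 0.006}, {"tx": 0, "ty": 0, "tz": 0.04, "twist": 0}, {"tx": 0, "ty": 0, "tz": 0.03, "twist": 0}, {"tx": 0, "ty": 0, "tz": 0.02, "twist": 0}, {"tx": 0, "ty": 0, "tz": 0, "twist": 0}], "gripper": -0.1, "squeeze": 15}}

```text
clock: 4.0
position: [0.5388, -0.1888, 0.1041]
ee_rot: [-1.953, -2.455, 0.003]
force: [-0.3, -0.3, -0.1]
width: 0.616
gripper_force: 0.0
```

```bash
python3 -c "
from h import *
togo([.5405,-.184,.031])
a=arm.get_image('scene')[...,::-1]
cv2.imwrite('pics/s1.png',a); cv2.imwrite('pics/s1c.png',cv2.resize(a[130:290,200:400],None,fx=4,fy=3.75,interpolation=cv2.INTER_CUBIC))
p,r=st();print(proj('scene',p),proj('scene',p-[0,0,.06]))"
```

```text
t 4.0 pos [ 0.5388 -0.1888  0.1041] toolx ang 1.7973 down -1.0 F [-0.3 -0.3 -0.1] M [-0.05 -0.11 -0.02] w 56.7 gf 0.0
tool shift mm [ 4.1  3.1 73. ]
t 4.05 pos [ 0.54   -0.189   0.1059] toolx ang 1.7981 down -1.0 F [0.5 0.2 0.2] M [ 0.04 -0.15 -0.02] w 53.3 gf 0.0
[274.380629   231.89930499] [276.27796744 249.32447357]
```

View pics/s1c.png

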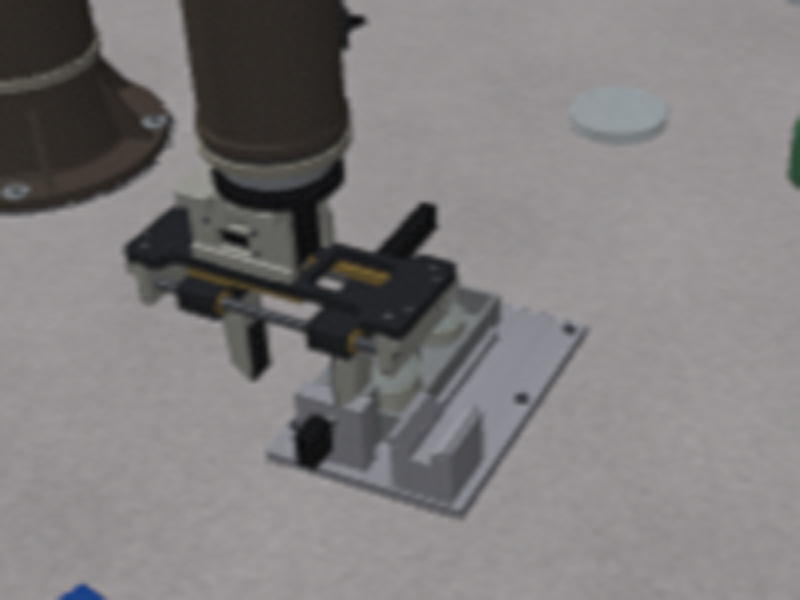

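The gripper is above the pin head (head at about (314,440) in the crop), fingers straddling it. I'll descend and close.

Call:
{"name": "move_arm", "arguments": {"motion": [{"tx": 0.002, "ty": 0.002, "tz": 0.015, "twist": -0.01}, {"tx": 0, "ty": 0, "tz": 0.02, "twist": 0}, {"tx": 0, "ty": 0, "tz": 0.02, "twist": 0}, {"tx": 0, "ty": 0, "tz": 0.013, "twist": 0}, {"tx": 0, "ty": 0, "tz": 0.006, "twist": 0}, {"tx": 0, "ty": 0, "tz": 0, "twist": 0}, {"tx": 0, "ty": 0, "tz": 0, "twist": 0}]}}

```text
clock: 4.75
position: [0.5429, -0.1868, 0.0335]
ee_rot: [1.932, 2.476, 0.001]
force: [0.1, -0.2, 0.1]
width: 0.551
gripper_force: 0.0
```

```bash
python3 -c "
from h import *
togo([.5405,-.184,.031])
a=arm.get_image('scene')[...,::-1]
cv2.imwrite('pics/s2.png',a); cv2.imwrite('pics/s2c.png',cv2.resize(a[180:280,220:360],None,fx=5,fy=5,interpolation=cv2.INTER_CUBIC))
for i in range(4):togo([.5405,-.184,.031]);arm.get_image('top')"
```

```text
t 4.75 pos [ 0.5429 -0.1868  0.0335] toolx ang 1.8167 down -1.0 F [ 0.1 -0.2  0.1] M [-0.01 -0.2   0.01] w 50.7 gf 0.0
tool shift mm [ 3.3 -1.6  2.4]
t 4.8 pos [ 0.543  -0.1869  0.0336] toolx ang 1.8167 down -1.0 F [1.6 0.3 0.5] M [ 0.04 -0.13  0.03] w 50.7 gf 0.0
tool shift mm [ 3.4 -1.7  2.6]
t 4.85 pos [ 0.5429 -0.1869  0.0336] toolx ang 1.8167 down -1.0 F [-0.2  0.5  0.4] M [-0.01 -0.14 -0.03] w 50.6 gf 0.0
tool shift mm [ 3.4 -1.7  2.6]
t 4.9 pos [ 0.5429 -0.1869  0.0336] toolx ang 1.8168 down -1.0 F [ 0.7  0.1 -0.2] M [-0.01 -0.08  0.01] w 50.4 gf 0.0
tool shift mm [ 3.4 -1.6  2.5]
t 4.95 pos [ 0.5427 -0.1869  0.0335] toolx ang 1.8167 down -1.0 F [ 0.2 -0.2  0.4] M [-0.02 -0.11  0.01] w 50.6 gf 0.0
tool shift mm [ 3.4 -1.5  2.5]
```

View pics/s2c.png

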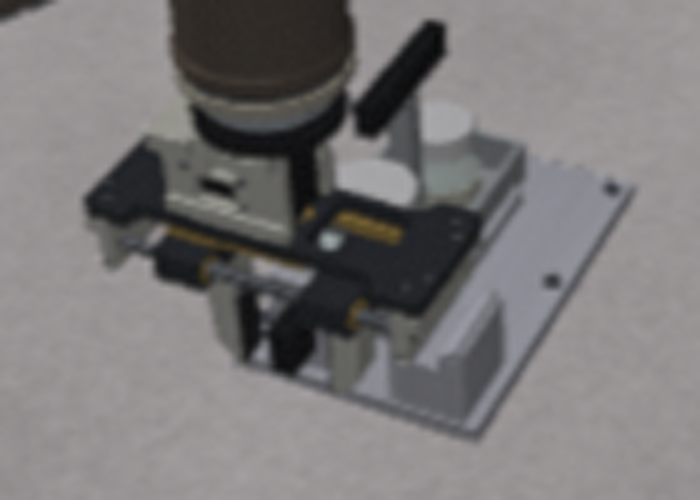

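The head (crop (293,340)) sits between the open fingers. Closing gently.

Call:
{"name": "move_arm", "arguments": {"motion": [{"tx": 0, "ty": -0.001, "tz": 0.001, "twist": 0}, {"tx": 0, "ty": 0, "tz": 0, "twist": 0}, {"tx": 0, "ty": 0, "tz": 0, "twist": 0}, {"tx": 0, "ty": 0, "tz": 0, "twist": 0}, {"tx": 0, "ty": 0, "tz": 0, "twist": 0}, {"tx": 0, "ty": 0, "tz": 0, "twist": 0}, {"tx": 0, "ty": 0, "tz": 0, "twist": 0}, {"tx": 0, "ty": 0, "tz": 0, "twist": 0}, {"tx": 0, "ty": 0, "tz": 0, "twist": 0}, {"tx": 0, "ty": 0, "tz": 0, "twist": 0}], "gripper": 1, "squeeze": 10}}

```text
clock: 6.0
position: [0.5413, -0.187, 0.0317]
ee_rot: [-1.932, -2.477, 0.0]
force: [-0.4, -0.4, 0.1]
width: 0.177
gripper_force: 10.0
```

```bash
python3 -c "
from h import *
st()"
```

```text
t 6.0 pos [ 0.5413 -0.187   0.0317] toolx ang 1.8168 down -1.0 F [-0.4 -0.4  0.1] M [-0.03 -0.08  0.01] w 16.3 gf 10.0
```

Call:
{"name": "move_arm", "arguments": {"motion": [{"tx": -0.005, "ty": 0, "tz": 0, "twist": 0}, {"tx": -0.005, "ty": 0, "tz": 0, "twist": 0}, {"tx": -0.005, "ty": 0, "tz": 0, "twist": 0}, {"tx": -0.005, "ty": 0, "tz": 0, "twist": 0}, {"tx": 0, "ty": 0, "tz": 0, "twist": 0}], "squeeze": 15}}

```text
clock: 6.5
position: [0.5463, -0.2077, 0.0317]
ee_rot: [1.933, 2.475, -0.0]
force: [-0.1, -0.9, 0.1]
width: 0.172
gripper_force: 15.0
```

```bash
python3 -c "
from h import *
st()"
```

```text
t 6.5 pos [ 0.5463 -0.2077  0.0317] toolx ang 1.8154 down -1.0 F [-0.1 -0.9  0.1] M [-0.04 -0.11  0.02] w 15.9 gf 15.0
```

Call:
{"name": "move_arm", "arguments": {"motion": [{"tx": -0.008, "ty": 0, "tz": 0, "twist": 0}, {"tx": -0.008, "ty": 0, "tz": 0, "twist": 0}, {"tx": -0.008, "ty": 0, "tz": 0, "twist": 0}, {"tx": -0.008, "ty": 0, "tz": 0, "twist": 0}, {"tx": 0, "ty": 0, "tz": 0, "twist": 0}]}}

```text
clock: 7.0
position: [0.554, -0.2394, 0.0316]
ee_rot: [1.934, 2.475, -0.001]
force: [-0.7, 0.2, -0.6]
width: 0.172
gripper_force: 15.0
```

```bash
python3 -c "
from h import *
st()
a=arm.get_image('scene')[...,::-1]
cv2.imwrite('pics/s3.png',a); cv2.imwrite('pics/s3c.png',cv2.resize(a[180:290,200:340],None,fx=5,fy=5,interpolation=cv2.INTER_CUBIC))"
```

```text
t 7.0 pos [ 0.554  -0.2394  0.0316] toolx ang 1.8148 down -1.0 F [-0.7  0.2 -0.6] M [-0.04 -0.07 -0.01] w 15.8 gf 15.0
```

View pics/s3c.png

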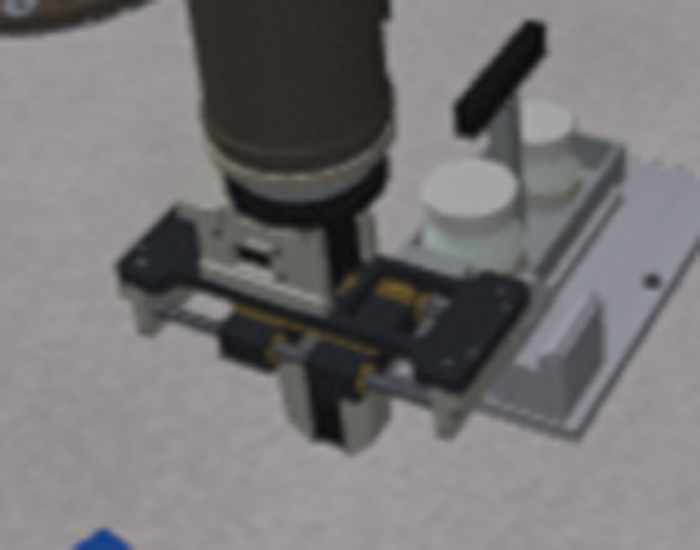

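The pin is drawn about 53 mm, with its head gripped at crop (328,400) and clear of the cheek. Next: lift, then shift over to the groove.

Call:
{"name": "move_arm", "arguments": {"motion": [{"tx": -0.005, "ty": 0, "tz": -0.015, "twist": 0}, {"tx": 0, "ty": 0, "tz": -0.015, "twist": 0}, {"tx": 0, "ty": 0.02, "tz": 0, "twist": 0}, {"tx": 0, "ty": 0.02, "tz": 0, "twist": 0}, {"tx": 0, "ty": 0.02, "tz": 0, "twist": 0}, {"tx": 0, "ty": 0.01, "tz": 0, "twist": 0}, {"tx": 0.02, "ty": 0, "tz": 0, "twist": 0}, {"tx": 0.02, "ty": 0, "tz": 0, "twist": 0}, {"tx": 0.01, "ty": 0, "tz": 0, "twist": 0}, {"tx": 0, "ty": 0, "tz": 0, "twist": 0}, {"tx": 0, "ty": 0, "tz": 0, "twist": 0}]}}

```text
clock: 8.15
position: [0.6109, -0.1777, 0.062]
ee_rot: [1.932, 2.476, -0.001]
force: [-0.4, 0.1, -0.9]
width: 0.173
gripper_force: 15.0
```

```bash
python3 -c "
from h import *
togo([.6098,-.1724,.0317]);arm.get_image('top');togo([.6098,-.1724,.0317])
a=arm.get_image('scene')[...,::-1]
cv2.imwrite('pics/s4.png',a); cv2.imwrite('pics/s4c.png',cv2.resize(a[180:280,240:360],None,fx=6,fy=6,interpolation=cv2.INTER_CUBIC))"
```

```text
t 8.15 pos [ 0.6109 -0.1777  0.062 ] toolx ang 1.8165 down -1.0 F [-0.4  0.1 -0.9] M [-0.07 -0.11 -0.04] w 15.9 gf 15.0
tool shift mm [ 5.4  0.2 30.3]
t 8.2 pos [ 0.611  -0.1782  0.0619] toolx ang 1.8157 down -1.0 F [ 0.1 -0.8 -0.3] M [-0.05 -0.12  0.  ] w 15.5 gf 15.0
tool shift mm [ 5.9  0.3 30.2]
```

View pics/s4c.png

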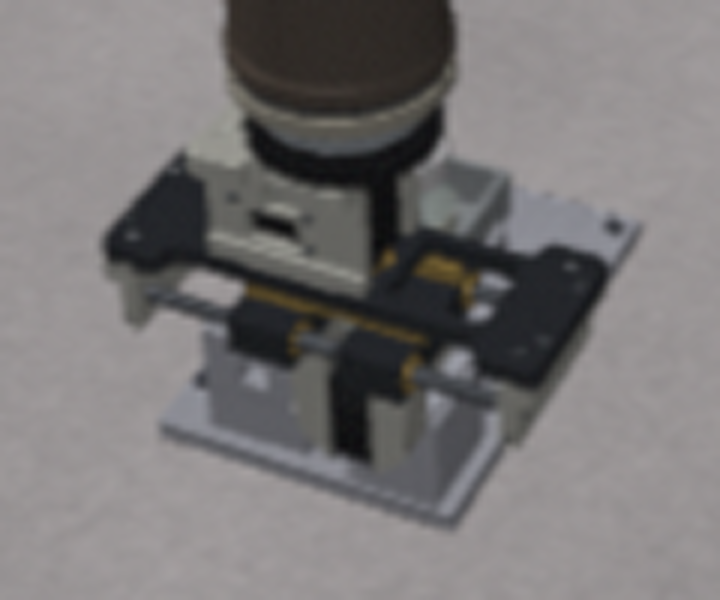

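The head (crop (350,420)) lies in front of the block and centred on the groove. Lowering.

Call:
{"name": "move_arm", "arguments": {"motion": [{"tx": 0, "ty": 0, "tz": 0.007, "twist": 0}, {"tx": 0, "ty": 0, "tz": 0.007, "twist": 0}, {"tx": 0, "ty": 0, "tz": 0.006, "twist": 0}, {"tx": 0, "ty": 0, "tz": 0.004, "twist": 0}, {"tx": 0, "ty": 0, "tz": 0.003, "twist": 0}, {"tx": 0, "ty": 0, "tz": 0, "twist": 0}]}}

```text
clock: 8.85
position: [0.6106, -0.1766, 0.0341]
ee_rot: [-1.931, -2.477, 0.001]
force: [-0.2, 0.0, -0.5]
width: 0.17
gripper_force: 15.0
```

```bash
python3 -c "
from h import *
togo([.6098,-.1724,.0317])"
```

```text
t 8.85 pos [ 0.6106 -0.1766  0.0341] toolx ang 1.817 down -1.0 F [-0.2  0.  -0.5] M [-0.05 -0.08 -0.01] w 15.6 gf 15.0
tool shift mm [4.3 0.3 2.4]
```

Call:
{"name": "move_arm", "arguments": {"motion": [{"tx": 0, "ty": 0, "tz": 0.001, "twist": 0}, {"tx": 0, "ty": 0, "tz": 0.001, "twist": 0}, {"tx": 0.002, "ty": 0, "tz": 0, "twist": 0}, {"tx": 0.001, "ty": 0, "tz": 0, "twist": 0}, {"tx": 0.001, "ty": 0, "tz": 0, "twist": 0}, {"tx": 0, "ty": 0, "tz": 0, "twist": 0}]}}

```text
clock: 9.45
position: [0.6099, -0.1726, 0.0329]
ee_rot: [1.932, 2.477, 0.0]
force: [0.5, 0.7, 0.1]
width: 0.172
gripper_force: 15.0
```

```bash
python3 -c "
from h import *
togo([.6098,-.1724,.0317])"
```

```text
t 9.45 pos [ 0.6099 -0.1726  0.0329] toolx ang 1.8171 down -1.0 F [0.5 0.7 0.1] M [-0.06 -0.1   0.  ] w 15.8 gf 15.0
tool shift mm [ 0.2 -0.1  1.2]
```

Now I'll find the block's outer face by touch, as a y reference (head centre 13 mm outside at contact).

Call:
{"name": "move_arm", "arguments": {"motion": [{"tx": 0.001, "ty": 0, "tz": 0, "twist": 0}, {"tx": 0.001, "ty": 0, "tz": 0, "twist": 0}, {"tx": 0.001, "ty": 0, "tz": 0, "twist": 0}, {"tx": 0, "ty": 0, "tz": 0, "twist": 0}]}}

```text
clock: 9.85
position: [0.6091, -0.1697, 0.0327]
ee_rot: [-1.932, -2.477, -0.0]
force: [0.2, -0.5, -0.6]
width: 0.179
gripper_force: 15.0
```

```bash
python3 -c "
from h import *
togo([.6098,-.1724,.0317])"
```

```text
t 9.85 pos [ 0.6091 -0.1697  0.0327] toolx ang 1.817 down -1.0 F [ 0.2 -0.5 -0.6] M [-0.01 -0.13 -0.  ] w 16.4 gf 15.0
tool shift mm [-2.8 -0.   1. ]
```

Call:
{"name": "move_arm", "arguments": {"motion": [{"tx": 0.001, "ty": 0, "tz": 0, "twist": 0}, {"tx": 0, "ty": 0, "tz": 0, "twist": 0}]}}

```text
clock: 10.05
position: [0.6089, -0.1688, 0.0327]
ee_rot: [-1.932, -2.477, -0.0]
force: [-0.2, 0.6, -0.0]
width: 0.177
gripper_force: 15.0
```

```bash
python3 -c "
from h import *
togo([.6098,-.1724,.0317])"
```

```text
t 10.05 pos [ 0.6089 -0.1688  0.0327] toolx ang 1.817 down -1.0 F [-0.2  0.6 -0. ] M [ 0.02 -0.16 -0.03] w 16.2 gf 15.0
tool shift mm [-3.7 -0.   1. ]
```

Call:
{"name": "move_arm", "arguments": {"motion": [{"tx": 0.001, "ty": 0, "tz": 0, "twist": 0}, {"tx": 0, "ty": 0, "tz": 0, "twist": 0}]}}

```text
clock: 10.25
position: [0.6087, -0.168, 0.0327]
ee_rot: [1.932, 2.477, -0.0]
force: [0.5, 0.6, -0.7]
width: 0.176
gripper_force: 15.0
```

Call:
{"name": "move_arm", "arguments": {"motion": [{"tx": 0.001, "ty": 0, "tz": 0, "twist": 0}, {"tx": 0, "ty": 0, "tz": 0, "twist": 0}]}}

```text
clock: 10.45
position: [0.6086, -0.1679, 0.0328]
ee_rot: [1.932, 2.476, -0.001]
force: [2.1, -3.8, -1.3]
width: 0.17
gripper_force: 15.0
```

```bash
python3 -c "
from h import *
togo([.6098,-.1724,.0317])"
```

```text
t 10.45 pos [ 0.6086 -0.1679  0.0328] toolx ang 1.8162 down -1.0 F [ 2.1 -3.8 -1.3] M [-0.82 -0.37  0.01] w 15.6 gf 15.0
tool shift mm [-4.6  0.1  1.1]
```

Call:
{"name": "move_arm", "arguments": {"motion": [{"tx": -0.002, "ty": 0, "tz": 0, "twist": 0}, {"tx": -0.002, "ty": 0, "tz": 0, "twist": 0}, {"tx": -0.0013, "ty": 0, "tz": 0, "twist": 0}, {"tx": 0, "ty": 0, "tz": 0.0009, "twist": 0}, {"tx": 0, "ty": 0, "tz": 0, "twist": 0}]}}

```text
clock: 10.95
position: [0.6097, -0.1722, 0.0318]
ee_rot: [-1.932, -2.477, -0.0]
force: [-0.2, 0.4, -0.9]
width: 0.176
gripper_force: 15.0
```

```bash
python3 -c "
from h import *
togo([.6098,-.1724,.0317])"
```

```text
t 10.95 pos [ 0.6097 -0.1722  0.0318] toolx ang 1.8168 down -1.0 F [-0.2  0.4 -0.9] M [-0.04 -0.15  0.04] w 16.2 gf 15.0
tool shift mm [-0.3  0.   0.1]
```

Call:
{"name": "move_arm", "arguments": {"motion": [{"tx": 0, "ty": 0, "tz": 0, "twist": 0}, {"tx": 0, "ty": 0, "tz": 0, "twist": 0}, {"tx": 0, "ty": 0, "tz": 0, "twist": 0}, {"tx": 0, "ty": 0, "tz": 0, "twist": 0}, {"tx": 0, "ty": 0, "tz": 0, "twist": 0}, {"tx": 0, "ty": 0, "tz": 0, "twist": 0}, {"tx": 0, "ty": 0, "tz": 0, "twist": 0}], "gripper": 0.1}}

```text
clock: 11.65
position: [0.6097, -0.1722, 0.0318]
ee_rot: [1.932, 2.477, 0.0]
force: [0.6, 0.0, 0.1]
width: 0.451
gripper_force: 0.0
```

Call:
{"name": "move_arm", "arguments": {"motion": [{"tx": 0, "ty": 0, "tz": -0.01, "twist": 0}, {"tx": 0, "ty": 0, "tz": -0.02, "twist": 0}, {"tx": 0, "ty": 0, "tz": -0.03, "twist": 0}, {"tx": 0, "ty": 0, "tz": -0.04, "twist": 0}, {"tx": 0, "ty": 0, "tz": -0.04, "twist": 0}, {"tx": 0, "ty": 0, "tz": -0.04, "twist": 0}, {"tx": -0.02, "ty": 0, "tz": 0, "twist": 0}, {"tx": -0.03, "ty": 0, "tz": 0, "twist": 0}, {"tx": -0.03, "ty": 0, "tz": 0, "twist": 0}, {"tx": 0, "ty": 0, "tz": 0, "twist": 0}]}}

```text
clock: 12.65
position: [0.6287, -0.2559, 0.2116]
ee_rot: [1.939, 2.47, -0.004]
force: [-0.2, -0.3, -0.2]
width: 0.452
gripper_force: 0.0
```

```bash
python3 -c "
from h import *
st()
v=[]
for c,b in (('scene',(150,270,240,360)),('top',(150,250,290,410))):
    a=arm.get_image(c)[...,::-1];cv2.imwrite(f'pics/{c}5.png',a)
    y0,y1,x0,x1=b;v.append(cv2.resize(a[y0:y1,x0:x1],(400,400 if c=='scene' else 333),interpolation=cv2.INTER_CUBIC))
v[1]=cv2.copyMakeBorder(v[1],0,67,0,0,cv2.BORDER_CONSTANT)
cv2.imwrite('pics/c5.png',np.hstack(v))"
```

```text
t 12.65 pos [ 0.6287 -0.2559  0.2116] toolx ang 1.8106 down -1.0 F [-0.2 -0.3 -0.2] M [-0.03 -0.09  0.01] w 41.5 gf 0.0
```

View pics/c5.png

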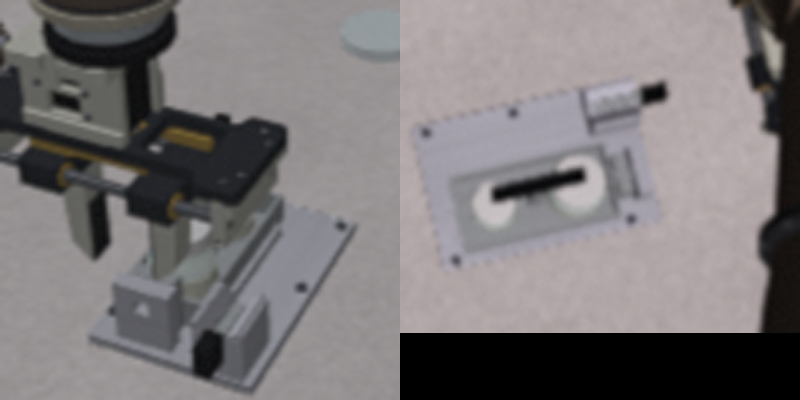

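The pin is parked, with its head just outside the block (right panel (655,92)) and its shank in the groove. Going to the grip bar.

Call:
{"name": "move_arm", "arguments": {"motion": [{"tx": 0.02, "ty": -0.007, "tz": 0, "twist": 0}, {"tx": 0.03, "ty": -0.01, "tz": 0, "twist": 0}, {"tx": 0.04, "ty": -0.012, "tz": 0, "twist": 0}, {"tx": 0.04, "ty": -0.012, "tz": 0, "twist": 0}, {"tx": 0.04, "ty": -0.012, "tz": 0, "twist": 0}, {"tx": 0.03, "ty": -0.01, "tz": 0, "twist": 0}, {"tx": 0.018, "ty": -0.005, "tz": 0, "twist": 0}, {"tx": 0, "ty": 0, "tz": 0, "twist": 0}, {"tx": 0, "ty": 0, "tz": 0, "twist": 0}, {"tx": 0, "ty": 0, "tz": 0, "twist": 0}]}}

```text
clock: 13.75
position: [0.5109, -0.0562, 0.2118]
ee_rot: [1.934, 2.475, -0.0]
force: [0.4, 0.1, -0.1]
width: 0.451
gripper_force: 0.0
```

```bash
python3 -c "
from h import *
togo([.5096,-.0609,.110])"
```

```text
t 13.75 pos [ 0.5109 -0.0562  0.2118] toolx ang 1.8151 down -1.0 F [ 0.4  0.1 -0.1] M [-0.   -0.18  0.01] w 41.5 gf 0.0
tool shift mm [ -4.2  -2.4 101.8]
```

Call:
{"name": "move_arm", "arguments": {"motion": [{"tx": -0.004, "ty": -0.002, "tz": 0.02, "twist": -0.001}, {"tx": 0, "ty": 0, "tz": 0.03, "twist": 0}, {"tx": 0, "ty": 0, "tz": 0.025, "twist": 0}, {"tx": 0, "ty": 0, "tz": 0.015, "twist": 0}, {"tx": 0, "ty": 0, "tz": 0.01, "twist": 0}, {"tx": 0, "ty": 0, "tz": 0, "twist": 0}, {"tx": 0, "ty": 0, "tz": 0, "twist": 0}]}}

```text
clock: 14.45
position: [0.5098, -0.0596, 0.1122]
ee_rot: [1.931, 2.478, 0.0]
force: [0.1, 1.2, 0.2]
width: 0.452
gripper_force: 0.0
```

```bash
python3 -c "
from h import *
togo([.5096,-.0609,.110])
a=arm.get_image('scene')[...,::-1]
cv2.imwrite('pics/s6c.png',cv2.resize(a[140:260,230:370],None,fx=5,fy=5,interpolation=cv2.INTER_CUBIC))"
```

```text
t 14.45 pos [ 0.5098 -0.0596  0.1122] toolx ang 1.8178 down -1.0 F [0.1 1.2 0.2] M [-0.06 -0.14 -0.02] w 41.6 gf 0.0
tool shift mm [-1.2 -0.5  2.2]
```

View pics/s6c.png

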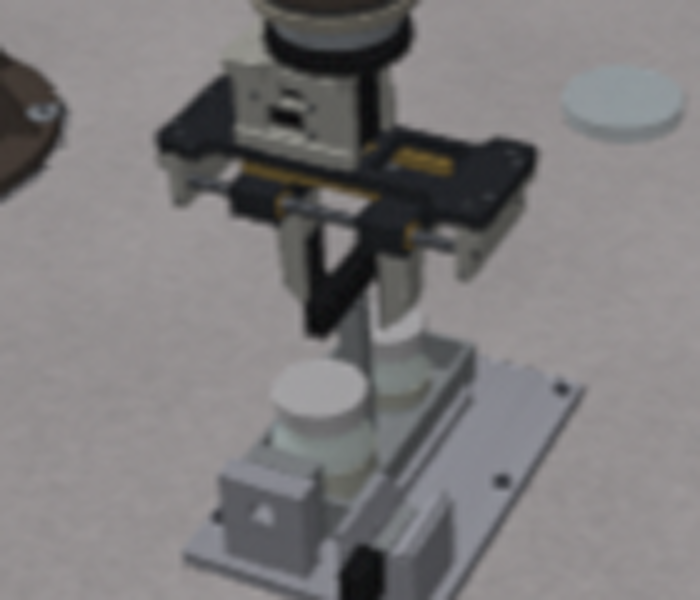

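The bar (crop (345,270)) runs between the fingers, clear of both jars. Closing.

Call:
{"name": "move_arm", "arguments": {"motion": [{"tx": 0, "ty": 0, "tz": 0.002, "twist": 0}, {"tx": 0, "ty": 0, "tz": 0, "twist": 0}, {"tx": 0, "ty": 0, "tz": 0, "twist": 0}, {"tx": 0, "ty": 0, "tz": 0, "twist": 0}, {"tx": 0, "ty": 0, "tz": 0, "twist": 0}, {"tx": 0, "ty": 0, "tz": 0, "twist": 0}, {"tx": 0, "ty": 0, "tz": 0, "twist": 0}, {"tx": 0, "ty": 0, "tz": 0, "twist": 0}], "gripper": 1, "squeeze": 12}}

```text
clock: 15.3
position: [0.5087, -0.0593, 0.1097]
ee_rot: [-1.93, -2.478, 0.001]
force: [-2.7, -0.3, -1.1]
width: 0.152
gripper_force: 12.0
```

Call:
{"name": "move_arm", "arguments": {"motion": [{"tx": 0, "ty": 0, "tz": 0, "twist": 0}, {"tx": 0, "ty": 0, "tz": 0, "twist": 0}, {"tx": 0, "ty": 0, "tz": 0, "twist": 0}], "squeeze": 50}}

```text
clock: 15.6
position: [0.5089, -0.0593, 0.1097]
ee_rot: [-1.93, -2.478, 0.001]
force: [-3.3, -1.1, -1.8]
width: 0.15
gripper_force: 50.0
```

Call:
{"name": "move_arm", "arguments": {"motion": [{"tx": 0, "ty": 0, "tz": -0.002, "twist": 0}, {"tx": 0, "ty": 0, "tz": -0.003, "twist": 0}, {"tx": 0, "ty": 0, "tz": -0.003, "twist": 0}, {"tx": 0, "ty": 0, "tz": 0, "twist": 0}]}}

```text
clock: 16.0
position: [0.5091, -0.0594, 0.1181]
ee_rot: [1.93, 2.479, -0.0]
force: [-2.3, -1.3, -5.0]
width: 0.149
gripper_force: 50.0
```

```bash
python3 -c "
from h import *
st()"
```

```text
t 16.0 pos [ 0.5091 -0.0594  0.1181] toolx ang 1.8185 down -1.0 F [-2.3 -1.3 -5. ] M [-0.15  0.69  0.1 ] w 13.7 gf 50.0
```

Call:
{"name": "move_arm", "arguments": {"motion": [{"tx": 0, "ty": -0.001, "tz": -0.004, "twist": 0}, {"tx": 0, "ty": 0, "tz": -0.006, "twist": 0}, {"tx": 0, "ty": 0, "tz": -0.01, "twist": 0}, {"tx": 0, "ty": 0, "tz": -0.012, "twist": 0}, {"tx": 0, "ty": 0, "tz": -0.015, "twist": 0}, {"tx": 0, "ty": 0, "tz": -0.015, "twist": 0}, {"tx": 0, "ty": 0, "tz": -0.012, "twist": 0}, {"tx": 0, "ty": 0, "tz": -0.01, "twist": 0}, {"tx": 0, "ty": 0, "tz": -0.006, "twist": 0}, {"tx": 0, "ty": 0, "tz": -0.002, "twist": 0}, {"tx": 0, "ty": 0, "tz": 0, "twist": 0}, {"tx": 0, "ty": 0, "tz": 0, "twist": 0}]}}

```text
clock: 17.2
position: [0.5079, -0.0595, 0.2093]
ee_rot: [-1.93, -2.478, 0.001]
force: [-0.3, 0.0, -5.5]
width: 0.152
gripper_force: 50.0
```

```bash
python3 -c "
from h import *
st()
v=[]
for c,b in (('scene',(120,270,220,370)),('top',(140,260,280,400))):
    a=arm.get_image(c)[...,::-1];y0,y1,x0,x1=b;v.append(cv2.resize(a[y0:y1,x0:x1],(400,400),interpolation=cv2.INTER_CUBIC))
cv2.imwrite('pics/c7.png',np.hstack(v));st()"
```

```text
t 17.2 pos [ 0.5079 -0.0595  0.2093] toolx ang 1.8183 down -1.0 F [-0.3  0.  -5.5] M [ 0.06 -0.12  0.03] w 14.0 gf 50.0
t 17.3 pos [ 0.5079 -0.0595  0.2093] toolx ang 1.8184 down -1.0 F [-0.1  0.4 -7.4] M [ 0.06 -0.11 -0.02] w 13.9 gf 50.0
```

View pics/c7.png

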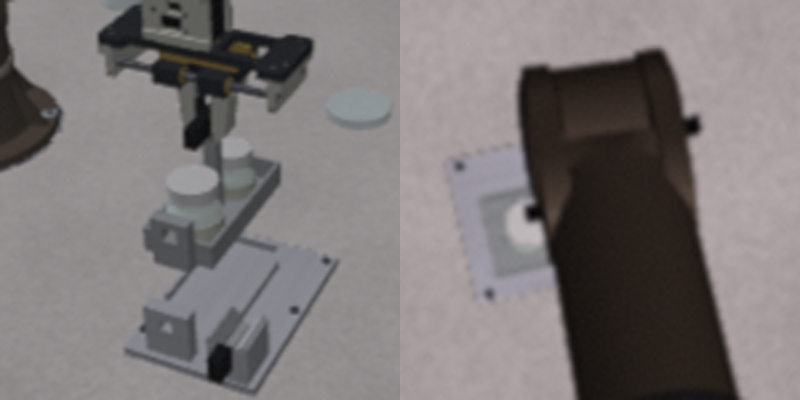

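The carrier hangs level about 10 cm above the dock with both jars in it (left panel (215,205)), and the pin is still parked at (220,360). I'll hand in.

```bash
python3 -c "
from h import *
st();print(arm.sign_off())"
```

```text
t 17.3 pos [ 0.5079 -0.0595  0.2093] toolx ang 1.8184 down -1.0 F [-0.1  0.4 -7.4] M [ 0.06 -0.11 -0.02] w 13.9 gf 50.0
the job is handed in; nothing more can be done
None
```

I drew the pin, parked it in the groove and let go, then lifted the carrier about 10 cm with both jars standing; it was held level and steady when I handed the job in at 17.3 s.

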